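Close a split casting mould and latch it with its draw latch

ROBOT

A 6-joint arm with a two-finger parallel gripper is mounted at the origin on a cart in front of the work surface, level with it; the furniture and walls round the work are solid. World frame = base frame: x ahead of the robot, y to its left, z up, the work surface at z = 0. Lengths are in mm, angles in rad, forces in N, time in s.
With the tool pointing down it reaches from about 400 to 825 mm from the base axis. Payload 7 kg.
Tool frame: the origin (TCP) lies at the very end of the fingers, on their centre line; the grasp point (between the pads) lies 19 mm behind it; z points along the fingers, y is the line along which they close (so a half turn about z gives the same grasp; the last joint's range is limited). The gripper opens to 88 mm and grips with 3 to 60 N. Pads are 19 mm wide; open, the fingers measure 130 mm over their backs; the gripper's body (78 mm by 193 mm) begins 47 mm behind the grasp point.
Start: joints at [-0.928, 0.359, 0.012, 0, -1.224, -0.288], TCP at [234.469, -632.945, 226.561] pointing down, gripper open.
Joint ranges: [-3.07, 3.07], [-1.43, 2.12], [-1.02, 1.25], [-3.03, 1.67], [-3.05, -0], [-3.03, 3.03]. Speed limits (rad/s): [2.39, 2.39, 3.01, 3.14, 3.14, 3.14].

INTERFACE

Orientations are given as a unit quaternion [x, y, z, w].
In Python, from plant import bot gives the robot as it stands. Calls block until the motion is done:
- bot.move_ptp(position, orientation): joint-space move of the TCP to a pose.
- bot.line_to(position, velocity=150, ori=None): straight line of the TCP; ori=None keeps the orientation; velocity is the mean speed in mm/s.
- bot.move_joints(angles): joint-space move.
- bot.move_gripper(opening, force=None): finger opening in mm; force is the grip in N (None keeps the last); returns when the fingers have stopped.
- bot.pause(seconds).
- bot.solve_ik(position, orientation): joint angles nearest the present ones, or None.
- bot.read_state(): the state.
- bot.camera(name): name is "side" or "top" or "wrist"; returns the picture (400x640x3 uint8, red, green, blue); there is no depth.
- bot.get_calibration(name): a dict with "fx", "fy", "cx", "cy" (pixels), "view" (4x4, takes a point from world to camera coordinates); the wrist camera has in their place "T_tool_cam" (4x4, takes a point from camera to tool coordinates, whose origin is the TCP and whose axes are the flange's). Camera axes: x right, y up, looking along -z (the intrinsics and any distortion apply to the point x, -y, -z); pixel columns grow to the right and rows downward; lengths in mm; the calibration is good to about 2 mm. The wrist camera is an equidistant fisheye: a pixel r from the principal point sees the ray r / f radians off the axis. A picture is of the moment at which its call begins: read the wrist's pose just before it. get_calibration takes no time and is no camera call.
A pose or a line that the arm cannot do raises bot.Unreachable and nothing moves.
- bot.close_job(): hands the job in; it is judged then, once.
The state is a dict: "t": time; "joint_pos": joint angles; "qvel": joint speeds; "tau": joint torques, N m; "tcp_pos": TCP position; "eef_rot": TCP orientation; "contact_force": force on the tool from outside, world axes, zero at the start; "moment": the same for the moment, N m; "width": finger opening in mm; "finger_force": force on a finger pad.
Only numpy, scipy, OpenCV 4.12 (cv2) and the standard library are available. Lean on these libraries where they do the work, as an engineer would, in place of code of your own. Each camera call takes 0.05 s, during which the arm holds its last target. There are 200 camera calls.

TASK

Get the two-part casting mould ready for pouring: push the sliding half gently home against the fixed half, then swing the latch claw over to the keeper and bring the lever up until the claw's hook drops fully into the keeper slot, without forcing it or pushing the half off again. Then press the lever down over centre until it lies flat and stays, without leaning hard on it. Leave the crucibles and tongs as they lie.

Things in the scene. Friction and masses are not known exactly. Their poses are not given: they have to be found in the camera images.
- mould: Base plate 172 x 226 x 8 mm with the fixed aluminium half bolted on it; it does not move. Origin: underside, in the middle of the fixed half's parting face. +y points from the fixed half (y -80 to 0 mm) to the sliding half, x along the parting face (halves 160 mm long), z up. Tops of both halves 53 mm above the table. Four half-round pockets in each parting face.
- half (a joint): Gap (m) between the parting faces: the sliding half (160 x 75 x 45 mm) runs along the mould's y on two guide rods, stiffly (about 7 N), 0 = faces touching, a hard stop. Starts 22 to 34 mm open. Push its outer face towards the mould's -y.
- half_outer (a point): Centre of the sliding half's upright outer face, 30 mm above the table. The 12 mm guide rods leave the face 68 mm either side of it along x; between them it is bare.
- slot_mark (a point): Moves with the sliding half: on its top, where the middle of the keeper slot is nominally. Axes as mould. The keeper's screws sit in slotted holes, so the slot may be up to 3 mm off this along y; feel for it. Slot 7.7 mm along y (7 at its mouth), walls 16 mm along x: front lip (mould -y side) 5 mm thick and 11 mm high, undercut 11 degrees; rear stop 4.5 mm thick, 8 mm high.
- latch_pivot (a point): Lever hinge on the latch base on top of the fixed half, 67 mm above the table, at mould y = -30 mm. Axis along mould x.
- lever (a joint): Lever angle (rad): 0 = closed, lying flat from the pivot to mould -y; grows as its free end rises and swings over to +y (1.57 upright, stop 1.75). Stiff hinge (0.08 N m), stays where left. Lever is 68 mm long, 24 mm wide, a 3 mm plate from 44 mm out with a rolled end. Past about 0.2 rad (going down) a latched lever snaps shut by itself; closing takes 2 to 9 N at its end.
- lever_end (a point): Middle of the lever's upper face (lying closed), 62 mm from the pivot: press here.
- claw (a joint): Claw angle (rad) from the lever: 0 = folded back on the lever. The claw's direction rises above mould -y by lever + claw + 0.279 rad (pi = level, pointing to +y). Loose hinge: falls to its stop or onto what is below. Hinge lies 16 mm from the lever pivot: with the lever closed at 15.8 mm towards -y and 2.5 mm below it.
- hook: Front part of the claw, steel, 14 mm wide along x. Origin: claw hinge; own y along the claw to its nose, z = upper side when hooked. Plate 58 to 98 mm along y, 6 mm thick; hook lip at its nose 5 mm thick, inner face at 93 mm, reaching 11 mm under the middle of the plate. Sprung in the claw, gives along y only above 7 N (12 N/mm).
- claw_tab (a point): Thumb tab on the claw, 14 mm (x) x 8 x 30 mm, standing up from the plate 78 mm from the claw hinge; this point is 20 mm above the plate's middle (tab top at 33). Push it over from behind, or pinch it across x. The claw reaches the slot with the lever at about 0.75 to 1.4 rad; pulling the claw out with the lever lower takes 10 N or more.
- claw_tip (a point): Tip (lowest edge) of the hook lip: 95 mm along the claw from its hinge, 11 mm under its middle. Hooked, it lies 2 to 5 mm above the top of the half (slot_mark), between front lip and rear stop; standing on the lip it is 11 mm above.
- crucible_lidded: White porcelain crucible with lid, 45 mm wide, 43 mm high, bystander; origin under its middle.
- crucible_open: White porcelain crucible without lid, 42 mm wide, 33 mm high, bystander; origin under its middle.
- tongs: Steel crucible tongs lying flat, 203 mm long, 10 mm high, bystander; origin under the middle.

How it is judged:
By the outcome, as a careful person would: the job done as asked, in the order asked, and still so for the second after the job is handed in, with the robot touching nothing.
It also fails if it takes over 72 s, if anything falls off the work surface, if the arm or the gripper's body presses on something with over 40 N, if the wrist force passes 120 N, or if a joint passes its speed limit or range.

## Working session

There is one attempt and no reset: what is moved stays moved. The work goes in short steps, each a Python script; the robot and the scene stay as the last script left them, time stands still between calls to the robot, and variables do not carry over. Pictures are saved under pics/ and viewed, at most 10 in all, crops included, and the job is handed in when it is done.

```bash
ls; mkdir -p pics; python3 - <<'E'
from plant import bot
import cv2,json
s=bot.read_state();print(s)
for n in("side","top"):
    cv2.imwrite(f"pics/{n}0.png",bot.camera(n)[:,:,::-1]);c=bot.get_calibration(n);print(n,c)
print(bot.get_calibration("wrist"))
E
```

```text
pics
{'t': 0.0, 'joint_pos': array([-9.27911195e-01,  3.59406076e-01,  1.10580108e-02, -3.36420229e-04,
       -1.22412300e+00, -2.88126532e-01]), 'qvel': array([-0.00173646,  0.00257661,  0.0013667 , -0.00222616, -0.00072214,
       -0.00010118]), 'tau': array([ 1.69911906e-03, -5.82723427e+01,  2.93065685e+01,  6.99705809e+00,
        7.11882240e-03, -1.90579881e-04]), 'tcp_pos': array([ 234.28241582, -632.50769888,  225.61239735]), 'eef_rot': array([-1.76394151e-01,  9.84319246e-01,  8.19260824e-04, -2.34547643e-04]), 'contact_force': array([ 0.18520544,  0.40052039, -0.21216032]), 'moment': array([-0.01347987,  0.01556553, -0.0108388 ]), 'finger_force': 0.0, 'width': 87.54146118641874}
side {'fx': 426.33580846811316, 'fy': 426.33580846811316, 'cx': 320.9037589063407, 'cy': 205.82388140974894, 'view': array([[ 8.74261890e-01, -4.85134232e-01, -1.76330563e-02,
        -4.93508187e+02],
       [ 2.83175097e-01,  4.80134526e-01,  8.30230511e-01,
        -3.05600657e+02],
       [-3.94307002e-01, -7.30832138e-01,  5.57141252e-01,
        -5.84827173e+02],
       [ 0.00000000e+00,  0.0
[... 273 characters left out ...]
516e-01,  3.39682155e-02,  1.26314348e-01,
        -6.42598648e+02],
       [-1.27225725e-01,  2.61518817e-02,  9.91528968e-01,
        -9.93801485e+02],
       [ 0.00000000e+00,  0.00000000e+00,  0.00000000e+00,
         1.00000000e+00]])}
{'fx': 309.70691628693146, 'fy': 309.70691628693146, 'cx': 317.7747748981845, 'cy': 201.98284658636214, 'T_tool_cam': array([[ 1.92460422e-04,  9.68786142e-01,  2.47897911e-01,
         6.55340408e+01],
       [ 9.99999975e-01, -2.14288918e-04,  6.10723849e-05,
        -4.88674131e-01],
       [ 1.12287855e-04,  2.47897894e-01, -9.68786159e-01,
        -1.56833567e+02],
       [ 0.00000000e+00,  0.00000000e+00,  0.00000000e+00,
         1.00000000e+00]])}
```

View pics/top0.png

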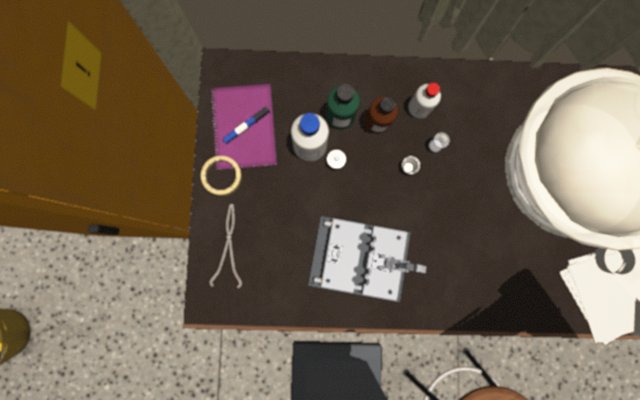

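View pics/side0.png

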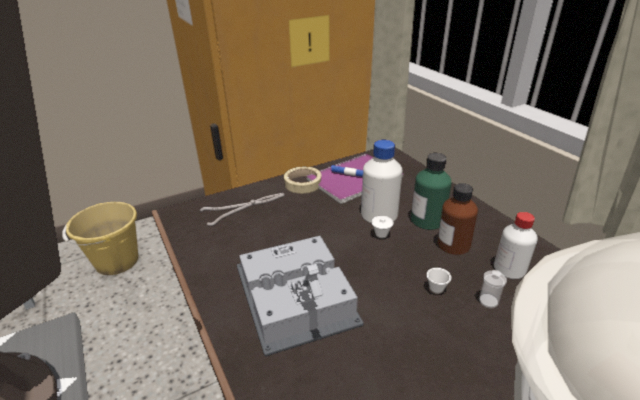

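```bash
cat > h.py <<'E'
from plant import bot
import numpy as np,cv2
from scipy.spatial.transform import Rotation as R
def ray(n,u,v,st=None):
    c=bot.get_calibration(n)
    if n!="wrist":
        V=np.array(c["view"]);d=np.array([(u-c["cx"])/c["fx"],-(v-c["cy"])/c["fy"],-1])
        return -V[:3,:3].T@V[:3,3],V[:3,:3].T@(d/np.linalg.norm(d))
    p,q=st;x,y=(u-c["cx"])/c["fx"],(v-c["cy"])/c["fy"];r=np.hypot(x,y)+1e-12
    d=np.array([np.sin(r)*x/r,-np.sin(r)*y/r,-np.cos(r)])
    T=np.array(c["T_tool_cam"]);Q=R.from_quat(q).as_matrix()
    return p+Q@T[:3,3],Q@T[:3,:3]@d
def on(n,u,v,z,st=None):
    o,d=ray(n,u,v,st);return o+d*(z-o[2])/d[2]
def two(r1,r2):
    (a,d),(b,e)=r1,r2;s=np.linalg.lstsq(np.c_[d,-e],b-a,rcond=None)[0]
    p,q=a+d*s[0],b+e*s[1];return (p+q)/2,np.linalg.norm(p-q)
def proj(n,P,st=None):
    c=bot.get_calibration(n)
    if n!="wrist":
        V=np.array(c["view"]);p=V[:3,:3]@P+V[:3,3];return c["cx"]-c["fx"]*p[0]/p[2],c["cy"]+c["fy"]*p[1]/p[2]
    p,q=st;T=np.array(c["T_tool_cam"]);l=T[:3,:3].T@(R.from_quat(q).as_matrix().T@(np.array(P)-p)-T[:3,3])
    h=np.hypot(l[0],l[1]);r=np.arctan2(h,-l[2]);return c["cx"]+c["fx"]*r*l[0]/h,c["cy"]-c["fy"]*r*l[1]/h
def down(yaw): # tool z down; tool x at angle yaw in world
    return R.from_matrix(np.c_[[np.cos(yaw),np.sin(yaw),0],[np.sin(yaw),-np.cos(yaw),0],[0,0,-1]]).as_quat()
def snap(name):
    s=bot.read_state();im=bot.camera("wrist");cv2.imwrite(f"pics/{name}.png",im[:,:,::-1]);np.savez(f"pics/{name}.npz",p=s["tcp_pos"],q=s["eef_rot"]);return im
def load(name):
    d=np.load(f"pics/{name}.npz");return d["p"],d["q"]
E
python3 - <<'E'
from h import *
for u,v in [(362,258),(375,222),(334,254),(322,219),(312,288)]: print(on("top",u,v,53))
for y in (0,np.pi,np.pi/2,-np.pi/2):
    c=on("top",375,258,53); print(y,bot.solve_ik([c[0]-65*np.cos(y),c[1]-65*np.sin(y),230],down(y)))
st=bot.read_state();print(R.from_quat(st["eef_rot"]).as_matrix())
c=on("top",375,258,53)
# camera on the near side (tool x toward -world x = yaw pi)?
bot.move_ptp([c[0]-80,c[1],230],down(0))
snap("w1");s=bot.read_state();print(s["t"],s["tcp_pos"])
E
```

```text
[509.14047414  -0.78055406  53.        ]
[594.65050553 -30.07179571  53.        ]
[516.430543    65.10623636  53.        ]
[597.62702204  95.70658004  53.        ]
[436.79702297 113.93179132  53.        ]
0 [ 0.37405812 -0.03176725 -0.4589076   0.         -1.14365597  1.19673821]
3.141592653589793 [ 0.28507065  0.19445199 -0.20668815  0.         -1.16965619 -1.85586698]
1.5707963267948966 [ 0.19178545  0.09860013 -0.32234323  0.         -1.14985296  2.9498072 ]
-1.5707963267948966 [ 0.45051936  0.08493843 -0.33778566  0.         -1.14807224 -0.45051936]
[[-9.37768202e-01 -3.47261241e-01 -6.56284831e-04]
 [-3.47261834e-01  9.37767203e-01  1.37562807e-03]
 [ 1.37740080e-04  1.51792293e-03 -9.99998838e-01]]
2.4083 [430.23127665 -31.7542554  229.94275809]
```

View pics/w1.png

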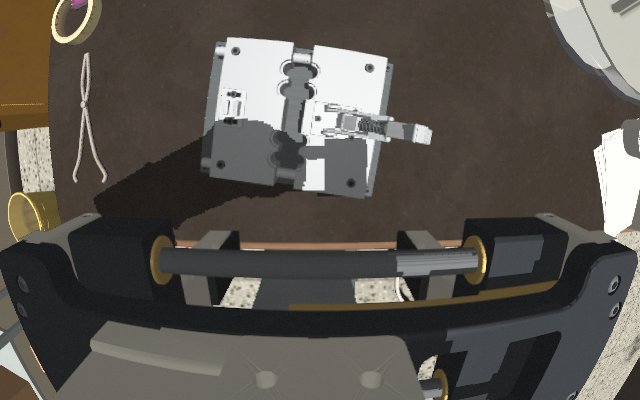

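```bash
python3 - <<'E'
import cv2
a=cv2.imread("pics/w1.png")[25:210,190:445];cv2.imwrite("pics/w1c.png",cv2.resize(a,None,fx=3,fy=3,interpolation=cv2.INTER_CUBIC))
a=cv2.imread("pics/side0.png")[225:350,225:370];cv2.imwrite("pics/s0c.png",cv2.resize(a,None,fx=4.6,fy=4.6,interpolation=cv2.INTER_CUBIC))
E
```

```text
(no output)
```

View pics/w1c.png

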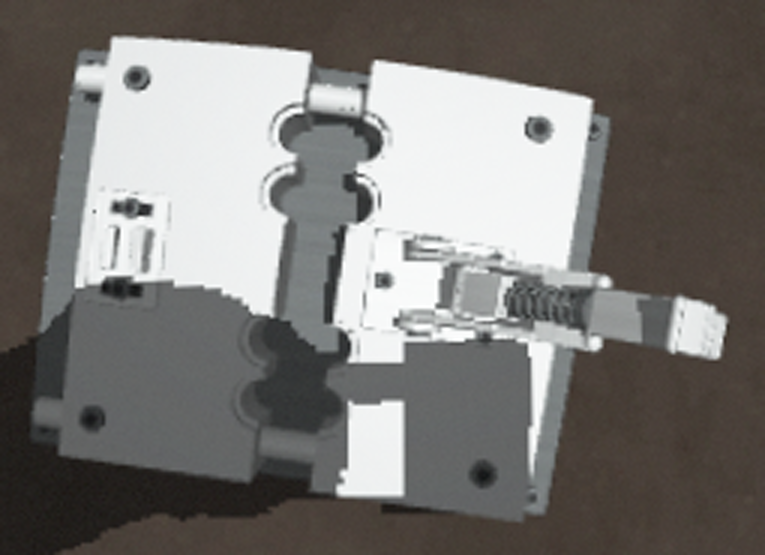

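View pics/s0c.png

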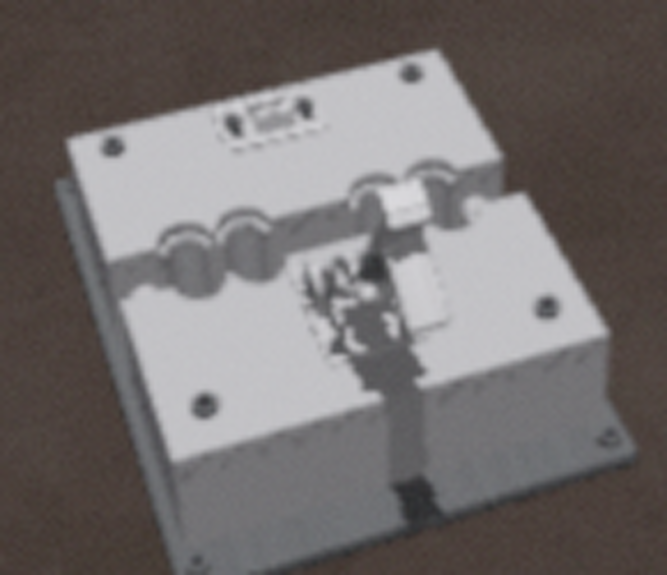

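```bash
cat > fit.py <<'E'
from h import *
def fit(name,px,z=53):
    # px: list of (u,v,x,y,isSliding) 
    A=[];b=[]
    for u,v,x,y,s in px:
        P=on("wrist",u,v,z,load(name)); A+= [[1,0,x,-y,0 if not s else 1,0],[0,1,y,x,0,1 if s else 0]]; b+=[P[0],P[1]]
    return np.linalg.lstsq(np.array(A,float),np.array(b),rcond=None),np.array(A),np.array(b)
E
python3 - <<'E'
from fit import *
px=[(112,37,80,75,1),(308,50,80,0,1),(60,455,-80,75,1),(255,482,-80,0,1),(373,61,80,0,0),(592,98,80,-80,0),(527,520,-80,-80,0)]
px=[(a/3+190-.33,b/3+25-.33,x,y,s) for a,b,x,y,s in px]
r,A,b=fit("w1",px);p=r[0];print(p,"res",(A@p-b).round(1))
th=np.arctan2(p[3],p[2]);sc=np.hypot(p[2],p[3]);print("th",th,"scale",sc,"gap",np.hypot(p[4],p[5]))
# top-cam check of parting far/near corners etc
o=p[:2];M=R.from_euler("z",th).as_matrix();np.savez("mould.npz",o=np.r_[o,0],M=M,g=np.hypot(p[4],p[5]))
O=np.r_[o,0]
def pl(ry,x=0):
    a,d=ray(*ry[0],**ry[1]);a=M.T@(a-O);d=M.T@d;return (a+d*(x-a[0])/d[0])
def plw(u,v):
    return np.array([0])
for n,c in {"lipnose":(725,330),"liptipstart":(672,322),"plate590":(592,312),"keeperslot":(130,248),"barrel end":(500,300)}.items():
    a,d=ray("wrist",c[0]/3+190-.33,c[1]/3+25-.33,load("w1"));a=M.T@(a-O);d=M.T@d
    print(n,[ (round(zz),(a+d*(zz-a[2])/d[2]).round(1)) for zz in (53,64,80,100,120)])
for n,c in {"lip":(405,200),"tabtop":(415,255),"tabbot":(430,330),"liptop":(403,182)}.items():
    a,d=ray("side",c[0]/4.6+225-.4,c[1]/4.6+225-.4);a=M.T@(a-O);d=M.T@d;t=-a[0]/d[0];print(n,(a+d*t).round(1))
for n,c in {"fixed outer near":(180,460),"near part":(120,300)}.items():
    print(n,M.T@(on("side",c[0]/4.6+225-.4,c[1]/4.6+225-.4,53)-O))
print("top kp",M.T@(on("top",334,254,58)-O))
E
```

```text
[ 5.06175687e+02 -1.71308190e+01  9.85686006e-01 -1.37382749e-01
  4.48601630e+00  2.26221094e+01] res [-0.1  0.5 -0.2 -0.7 -0.3 -0.6  0.6  0.8 -0.1 -0.1  0.4 -0.  -0.4  0.1]
th -0.1384856520411966 scale 0.9952140078874405 gap 23.062614272456226
lipnose [(53, array([   3.3, -142.8,   53. ])), (64, array([   3. , -138.6,   64. ])), (80, array([   2.5, -132.6,   80. ])), (100, array([   1.9, -125. ,  100. ])), (120, array([   1.3, -117.4,  120. ]))]
liptipstart [(53, array([   2.4, -121.5,   53. ])), (64, array([   2.1, -118. ,   64. ])), (80, array([   1.6, -113. ,   80. ])), (100, array([   1.1, -106.6,  100. ])), (120, array([   0.5, -100.3,  120. ]))]
plate590 [(53, array([  0.6, -90.8,  53. ])), (64, array([  0.3, -88.3,  64. ])), (80, array([ -0. , -84.7,  80. ])), (100, array([ -0.5, -80.3, 100. ])), (120, array([ -0.9, -75.8, 120. ]))]
keeperslot [(53, array([ 1.7, 78.4, 53. ])), (64, array([ 1.4, 75.3, 64. ])), (80, array([ 1. , 70.8, 80. ])), (100, array([  0.5,  65.1, 100. ])), (120, array([ -0. ,  59.5, 120. ]))]
barrel end [(53, array([ -0.7, -56.8,  53. ])), (64, array([ -0.9, -55.5,  64. ])), (80, array([ -1.2, -53.5,  80. ])), (100, array([ -1.5, -51.1, 100. ])), (120, array([ -1.9, -48.6, 120. ]))]
lip [  0.  -93.2 155.3]
tabtop [   0.  -100.9  138.8]
tabbot [   0.  -112.9  117.1]
liptop [  0.  -91.9 161.7]
fixed outer near [-78.16900506 -78.31578516  53.        ]
near part [-79.58112409   2.72129499  53.        ]
top kp [-1.27336631 83.13571608 58.        ]
```

```bash
cat >> h.py <<'E'
import os
if os.path.exists("mould.npz"):
    m=np.load("mould.npz");O,M=m["o"],m["M"];TH=np.arctan2(M[1,0],M[0,0])
    Q=down(TH-np.pi/2)          # tool x = mould -y, tool y along mould x
    W=lambda x,y,z:O+M@np.array([x,y,z],float)
    def loc():
        s=bot.read_state();return M.T@(s["tcp_pos"]-O),M.T@s["contact_force"],s["t"]
E
python3 - <<'E'
from h import *
bot.move_gripper(0,10)
bot.move_ptp(W(0,126,140),Q)
bot.line_to(W(0,126,20),150)
p,f0,t=loc();print(p.round(1),f0.round(1),t)
y=126
bot.line_to(W(0,110,20),60);p,f,t=loc();print(p.round(1),f.round(1),t)
bot.line_to(W(0,90,20),25);p,f,t=loc();print(p.round(1),f.round(1),t)
y=90
while y>78:
    y-=1;bot.line_to(W(0,y,20),15);p,f,t=loc();d=f-f0;print(y,p.round(1),d.round(1),round(t,2))
    if d[1]>13: break
E
```

```text
[  0.5 126.3  20.7] [ 0.6  0.8 -0.7] 6.4417
[1.000e-01 1.095e+02 2.040e+01] [-0.4 -0.2  0.5] 6.8583
[-0.1 90.9 20.1] [-3.7  5.3  2.6] 7.8083
89 [-0.1 90.  20.1] [-4.   5.1  3.5] 8.06
88 [-0.1 89.  20.1] [-4.7  5.4  3.7] 8.31
87 [-0.1 88.  20.1] [-3.8  4.7  3.7] 8.56
86 [-0.2 87.2 20.1] [-5.1  5.8  2.7] 8.81
85 [-0.1 87.2 20.1] [-7.4 11.8  2.6] 9.06
84 [-0.  87.1 20.2] [-11.   16.7   2.2] 9.31
```

```bash
python3 - <<'E'
from h import *
bot.line_to(W(0,100,20),60)
bot.line_to(W(0,112,150),150)
im=snap("w2");print(bot.read_state()["t"])
st=load("w2")
for P in [(0,54,64),(80,0,53),(-80,0,53),(80,75,53),(-80,75,53)]: print(P,np.round(proj("wrist",W(*P),st),1))
a=im[0:215,190:450,::-1];cv2.imwrite("pics/w2c.png",cv2.resize(a,(780,600),interpolation=cv2.INTER_CUBIC))
E
```

```text
10.7917
(0, 54, 64) [318.1 135.8]
(80, 0, 53) [221.7  73.9]
(-80, 0, 53) [414.3  74. ]
(80, 75, 53) [223.5 162.2]
(-80, 75, 53) [412.5 162.2]
```

View pics/w2c.png

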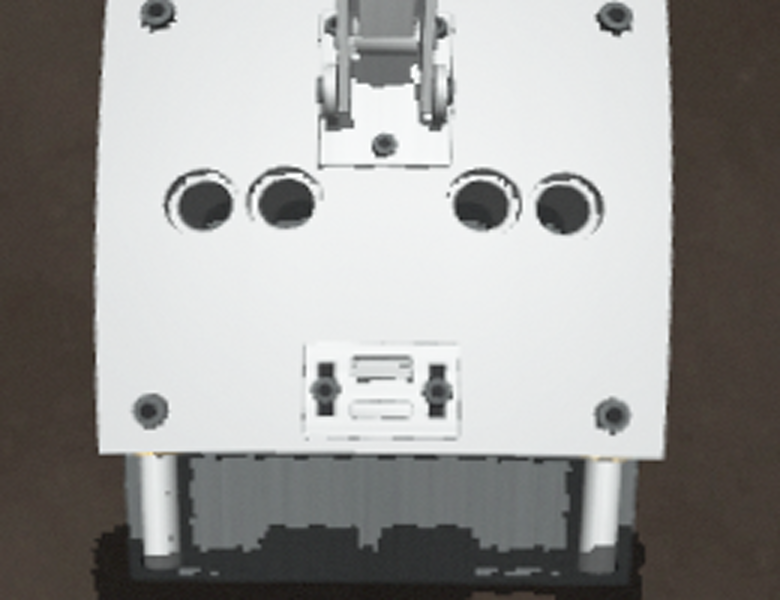

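```bash
python3 - <<'E'
from h import *
st=load("w2");c=ray("wrist",318,135,st)[0];print("cam",M.T@(c-O))
for n,u,v,z in [("rear front",381,400,61),("rear back",381,417,61),("lip fr",381,355,64),("lip 368",381,368,64),("lip 380",381,380,64),("lip380low",381,380,57),("kp l",305,392,56),("kp r",459,392,56),("lever l",318,100,67),("lever r",452,100,67),("outer",381,456,53)]:
    print(n,(M.T@(on("wrist",u/3+190-.3,v*215/600-.3,z,st)-O)).round(1))
E
```

```text
cam [  0.43392066  45.3114803  305.99597182]
rear front [ 1.1 59.8 61. ]
rear back [ 1.1 64.7 61. ]
lip fr [ 1.1 47.  64. ]
lip 368 [ 1.1 50.7 64. ]
lip 380 [ 1.1 54.  64. ]
lip380low [ 1.1 54.3 57. ]
kp l [21.5 57.7 56. ]
kp r [-19.8  57.7  56. ]
lever l [ 17.2 -25.7  67. ]
lever r [-17.1 -25.7  67. ]
outer [ 1.1 76.8 53. ]
```

```bash
cat >> h.py <<'E'
    PY,PZ=-30,67
    def hinge(L): return np.array([PY-16*np.cos(L-.157),PZ+16*np.sin(L-.157)])
    def clawpt(L,th,a,b): # a along claw, b along claw z
        return hinge(L)+a*np.array([-np.cos(th),np.sin(th)])+b*np.array([-np.sin(th),-np.cos(th)])
E
python3 - <<'E'
from h import *
bot.line_to(W(0,112,200),300)
bot.move_gripper(40,5)
g=clawpt(.6,.88,78,18);print(g)
bot.line_to(W(0.5,g[0],200),250)
bot.line_to(W(0.5,g[0],g[1]-19+3),120)
p,f,t=loc();print(p.round(1),f.round(1),t)
cv2.imwrite("pics/s1.png",cv2.resize(bot.camera("side")[170:350,200:400,::-1],None,fx=3.3,fy=3.3,interpolation=cv2.INTER_CUBIC))
bot.move_gripper(0,5);s=bot.read_state();print(s["width"],s["finger_force"],loc()[1].round(1),s["t"])
E
```

```text
[-108.02660547  122.50734075]
[   1.1 -107.7  107.1] [-0.8  1.3  0.3] 13.9167
14.013179429675652 4.998989850282669 [-4.5 -2.2  2.5] 14.5167
```

View pics/s1.png

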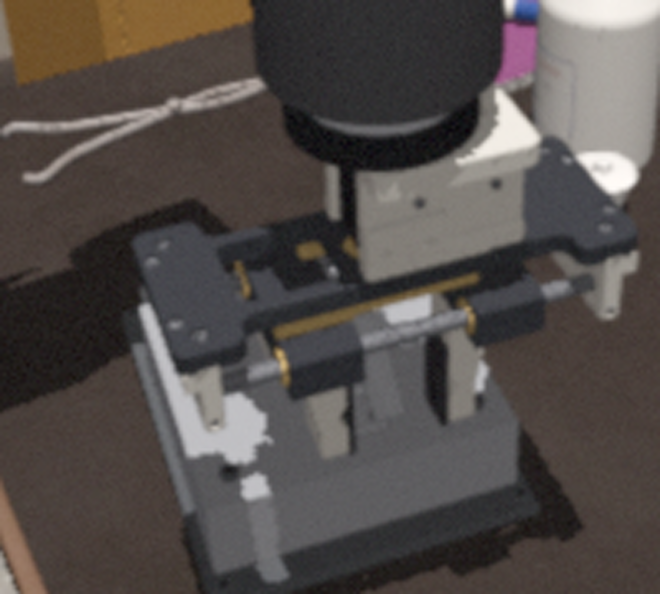

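```bash
python3 - <<'E'
from h import *
p,f,t=loc();g=np.array([p[1],p[2]+19]);r=g-hinge(.6);th=.88
a=r@[-np.cos(th),np.sin(th)];b=r@[-np.sin(th),-np.cos(th)];print(a,b)
for th in np.linspace(1.05,3.11,12):
    q=clawpt(.6,th,a,b);bot.line_to(W(0.8,q[0],q[1]-19),90);p,f,t=loc();print(round(th,2),p.round(1),f.round(1),round(t,2),round(bot.read_state()["width"],1))
    if np.linalg.norm(f)>15: print("STOP");break
cv2.imwrite("pics/s2.png",cv2.resize(bot.camera("side")[170:350,200:400,::-1],None,fx=3.3,fy=3.3,interpolation=cv2.INTER_CUBIC))
E
```

```text
80.41757579973007 16.479903517665296
1.05 [ -0.  -98.6 116.4] [-4.6 -0.6  1.9] 14.82 13.9
1.24 [  0.2 -85.9 125.6] [-5.8 -1.5  2.1] 15.13 14.0
1.42 [  0.4 -71.9 132.2] [-5.3  0.1  1.7] 15.45 13.9
1.61 [  0.6 -57.  136. ] [-5.3 -0.4  1.6] 15.77 14.0
1.8 [  0.7 -41.9 136.9] [-4.9  0.1  0.8] 16.08 13.5
1.99 [  0.8 -26.8 134.9] [-5.2 -0.8 -0. ] 16.4 13.9
2.17 [  0.8 -12.2 130.2] [-4.6  0.3  0.4] 16.72 14.0
2.36 [  0.8   1.2 122.9] [-3.6  0.5 -2.3] 17.03 14.0
2.55 [  0.7  13.  113.3] [-3.4 -1.4 -2.5] 17.35 14.0
2.74 [  0.8  22.8 101.7] [-3.2 -0.8 -1.1] 17.67 13.9
2.92 [ 0.8 30.3 88.5] [-3.9 -1.  -1.5] 17.98 13.4
3.11 [ 0.8 35.3 74.1] [-3.8 -0.4 -1.1] 18.3 14.5
```

```bash
python3 - <<'E'
from h import *
p,f0,t=loc();z=p[2];y=35.3
for i in range(6):
    z-=1;bot.line_to(W(.8,y,z),20);p,f,t=loc();print(p.round(1),(f-f0).round(1),round(t,2))
    if f[2]-f0[2]>2: break
bot.move_gripper(40,5)
bot.line_to(W(.8,y,140),200)
bot.move_gripper(0,5)
bot.line_to(W(0,112,170),250)
im=snap("w3");print(bot.read_state()["t"]);np.save("z_land.npy",z)
cv2.imwrite("pics/w3c.png",cv2.resize(im[0:215,190:450,::-1],(780,600),interpolation=cv2.INTER_CUBIC))
E
```

```text
[ 0.9 35.4 73.6] [-0.   0.4  2.1] 18.6
21.1167
```

View pics/w3c.png

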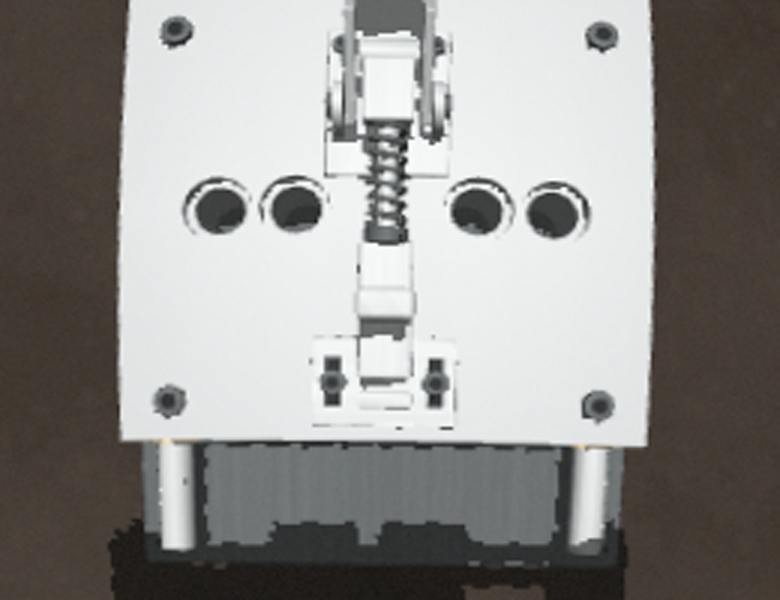

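```bash
python3 - <<'E'
from h import *
im=cv2.imread("pics/w3.png").mean(2);st=load("w3")
pr=im[118:160,312:324].mean(1).round();print(list(zip(range(118,160),pr.astype(int))))
im2=cv2.imread("pics/w2.png").mean(2);print(list(zip(range(120,160),im2[120:160,312:322].mean(1).astype(int))))
Y=lambda v,z,n="w3":(M.T@(on("wrist",318,v,z,load(n))-O))[1].round(1)
for v in (136,137,138): print("nose",v,Y(v,77))
for v in (139,140,141,142): print("rear front",v,Y(v,61))
print("outer",Y(158,53))
for v in (98.5,113.5): print("tabrow",v,Y(v,108),Y(v,95))
print([hinge(L)[0].round(1) for L in(.5,.6,.7)])
E
```

```text
[(118, np.int64(106)), (119, np.int64(106)), (120, np.int64(172)), (121, np.int64(203)), (122, np.int64(234)), (123, np.int64(243)), (124, np.int64(243)), (125, np.int64(243)), (126, np.int64(243)), (127, np.int64(242)), (128, np.int64(243)), (129, np.int64(242)), (130, np.int64(242)), (131, np.int64(242)), (132, np.int64(242)), (133, np.int64(241)), (134, np.int64(225)), (135, np.int64(137)), (136, np.int64(103)), (137, np.int64(135)), (138, np.int64(204)), (139, np.int64(240)), (140, np.int64(221)), (141, np.int64(243)), (142, np.int64(242)), (143, np.int64(239)), (144, np.int64(234)), (145, np.int64(219)), (146, np.int64(185)), (147, np.int64(241)), (148, np.int64(239)), (149, np.int64(237)), (150, np.int64(238)), (151, np.int64(238)), (152, np.int64(232)), (153, np.int64(212)), (154, np.int64(231)), (155, np.int64(232)), (156, np.int64(231)), (157, np.int64(196)), (158, np.int64(89)), (159, np.int64(61))]
[(120, np.int64(236)), (121, np.int64(235)), (122, np.int64(228)), (123, np.int64(231)), (124, np.int64(243)), (125, np.int64(245)), (126, np.int64(244)), (127, np.int64(175)), 
[... 239 characters left out ...]
), (139, np.int64(241)), (140, np.int64(242)), (141, np.int64(243)), (142, np.int64(244)), (143, np.int64(194)), (144, np.int64(209)), (145, np.int64(243)), (146, np.int64(239)), (147, np.int64(234)), (148, np.int64(230)), (149, np.int64(191)), (150, np.int64(219)), (151, np.int64(239)), (152, np.int64(237)), (153, np.int64(234)), (154, np.int64(237)), (155, np.int64(241)), (156, np.int64(222)), (157, np.int64(213)), (158, np.int64(231)), (159, np.int64(230))]
nose 136 55.9
nose 137 56.7
nose 138 57.5
rear front 139 59.0
rear front 140 59.9
rear front 141 60.8
rear front 142 61.6
outer 76.3
tabrow 98.5 28.1 27.0
tabrow 113.5 38.8 38.3
[np.float64(-45.1), np.float64(-44.5), np.float64(-43.7)]
```

```bash
python3 - <<'E'
from h import *
bot.line_to(W(0,100,200),300);bot.line_to(W(0,-118,200),300);bot.line_to(W(0,-118,94),200)
bot.pause(.1);p,f0,t=loc();print(p.round(1),f0.round(1),t)
y=-106;bot.line_to(W(0,y,94),60)
while y<-80.5:
    y+=1.5;z=94+(y+106)*.5
    bot.line_to(W(0,y,z),25);p,f,t=loc();d=f-f0;print(p[1:].round(1),d.round(1),round(t,2))
    if np.linalg.norm(d)>7: print("STOP");break
im=bot.camera("top");cv2.imwrite("pics/t4.png",im[:,:,::-1])
im=bot.camera("side");cv2.imwrite("pics/s4.png",im[:,:,::-1])
E
```

```text
[   1.1 -117.4   95.4] [-0.9  0.1 -0.4] 23.0333
[-104.5   94.8] [ 0.1 -1.7  1.2] 23.63
[-103.    95.5] [ 1.  -0.4  0. ] 23.88
[-101.4   96.3] [ 1.2 -0.2 -0.2] 24.13
[-99.9  97.1] [ 0.7 -1.   0.6] 24.38
[-98.4  97.8] [ 1.4 -0.8  0.3] 24.63
[-96.9  98.6] [-0.  -1.3  0.3] 24.88
[-95.4  99.3] [ 0.3 -0.2 -0.4] 25.13
[-94.2 100.1] [ 1.2 -1.5  1.8] 25.38
[-93.1 101.1] [-0.9 -6.   4.6] 25.63
STOP
```

```bash
python3 - <<'E'
from h import *
p,f,t=loc();print(p.round(1),f.round(1));f0=np.array([-.9,.1,-.4]);zs=p[2]
for L in np.arange(.72,1.0,.03):
    y=-30-69.3*np.cos(L)-12;z=zs+66*(np.sin(L)-np.sin(.7))
    bot.line_to(W(0,y,z),25);p,f,t=loc();d=f-f0;print(round(L,2),p[1:].round(1),d.round(1),round(t,2))
    if np.linalg.norm(d)>9: print("STOP");break
E
```

```text
[ -0.  -93.1 101.1] [-1.1 -4.9  3.5]
0.72 [-93.9 102.2] [ 1.3 -0.2 -0.6] 25.98
0.75 [-92.5 103.6] [ 0.1 -0.4  0.9] 26.23
0.78 [-91.2 105.1] [ 0.3 -1.4  0.9] 26.48
0.81 [-89.8 106.6] [ 0.6 -2.   2.1] 26.73
0.84 [-88.3 108. ] [ 0.9 -3.6  2.7] 26.98
0.87 [-86.8 109.3] [-0.1 -5.   4.5] 27.23
0.9 [-85.3 110.6] [ 0.8 -6.1  5.3] 27.48
0.93 [-83.7 111.9] [-0.7 -6.2  6.4] 27.73
0.96 [-82.1 113.1] [-0.6 -6.5  8. ] 27.98
STOP
```

```bash
python3 - <<'E'
from h import *
f0=np.array([-.9,.1,-.4])
p,f,t=loc();y,z=-82.5,p[2]
for dy,dz in [(0,1),(0,1),(0,1),(0,1),(-1,0),(-1,0)]:
    y+=dy;z+=dz;bot.line_to(W(0,y,z),25);p,f,t=loc();print(p[1:].round(1),(f-f0).round(1),round(t,2))
E
```

```text
[-82.2 114. ] [ 0.9 -2.3  1.8] 28.23
[-82.2 115. ] [1.5 0.7 1. ] 28.48
[-82.4 116.2] [ 0.5 -0.5  1.1] 28.73
[-82.5 117.2] [ 0.6 -0.8  0.2] 28.98
[-83.6 117.1] [ 0.4 -0.3  0.7] 29.23
[-84.6 117.1] [ 1.7 -0.3 -0. ] 29.48
```

```bash
python3 - <<'E'
from h import *
bot.line_to(W(0,-110,117),150);bot.line_to(W(0,-100,215),250);bot.line_to(W(0,70,215),300)
im=snap("w5");print(bot.read_state()["t"])
a=cv2.imread("pics/side0.png")[235:345,235:365];b=bot.camera("side")[235:345,235:365,::-1]
w=cv2.resize(im[0:210,225:415,::-1],None,fx=2.8,fy=2.8,interpolation=cv2.INTER_CUBIC)
b=cv2.resize(b,None,fx=2,fy=2.7)
c=np.zeros((max(w.shape[0],b.shape[0]),w.shape[1]+b.shape[1],3),np.uint8);c[:w.shape[0],:w.shape[1]]=w;c[:b.shape[0],w.shape[1]:]=b
print(c.shape);cv2.imwrite("pics/w5c.png",c)
E
```

```text
31.1083
(588, 792, 3)
```

View pics/w5c.png

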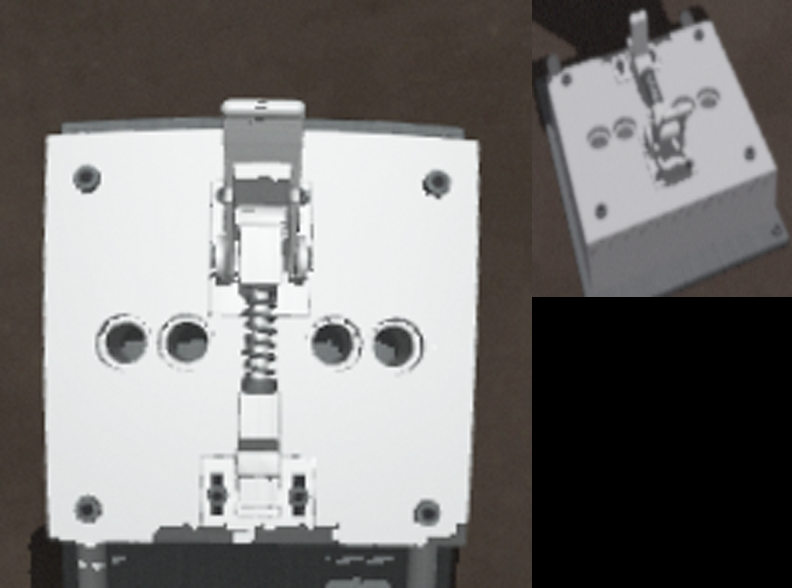

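```bash
python3 - <<'E'
from h import *
st=load("w5")
a,d=ray("wrist",318.6,105/2.8,st);a=M.T@(a-O);d=M.T@d
for L in np.arange(.5,1.2,.05):
    e=np.array([PY-67*np.cos(L),PZ+67*np.sin(L)]);y=a[1]+d[1]*(e[1]+1-a[2])/d[2];print(round(L,2),(e[0]-y).round(1),end="; ")
im=cv2.imread("pics/w5.png").mean(2);print();print(list(zip(range(150,195),im[150:195,314:321].mean(1).astype(int))))
Y=lambda v,z:(M.T@(on("wrist",318,v,z,st)-O))[1].round(1)
print("tab top ys",[ (v,Y(v,100),Y(v,108)) for v in(161,166,170)])
print("ys at 61,77,70",[ (v,Y(v,61),Y(v,70),Y(v,77)) for v in(174,178,180,182,184)])
bot.line_to(W(.8,38,135),200);bot.line_to(W(.8,38,113),60);bot.pause(.1);p,f0,t=loc()
z=p[2]
while z>97:
    z-=1;bot.line_to(W(.8,38,z),20);p,f,t=loc()
    if f[2]-f0[2]>2.2: break
print("touch",p.round(1),(f-f0).round(1),t)
E
```

```text
0.5 -14.4; 0.55 -13.6; 0.6 -12.6; 0.65 -11.4; 0.7 -10.1; 0.75 -8.6; 0.8 -6.9; 0.85 -5.1; 0.9 -3.2; 0.95 -1.1; 1.0 1.1; 1.05 3.5; 1.1 6.0; 1.15 8.6; 
[(150, np.int64(236)), (151, np.int64(236)), (152, np.int64(236)), (153, np.int64(236)), (154, np.int64(236)), (155, np.int64(236)), (156, np.int64(182)), (157, np.int64(101)), (158, np.int64(102)), (159, np.int64(101)), (160, np.int64(96)), (161, np.int64(192)), (162, np.int64(230)), (163, np.int64(236)), (164, np.int64(234)), (165, np.int64(230)), (166, np.int64(228)), (167, np.int64(226)), (168, np.int64(220)), (169, np.int64(190)), (170, np.int64(169)), (171, np.int64(230)), (172, np.int64(232)), (173, np.int64(232)), (174, np.int64(232)), (175, np.int64(232)), (176, np.int64(232)), (177, np.int64(232)), (178, np.int64(232)), (179, np.int64(234)), (180, np.int64(219)), (181, np.int64(208)), (182, np.int64(236)), (183, np.int64(230)), (184, np.int64(216)), (185, np.int64(227)), (186, np.int64(229)), (187, np.int64(208)), (188, np.int64(167)), (189, np.int64(139)), (190, np.int64(131)), (191, np.int64(130)), (192, np.int64(125)), (193, np.int64(102)), (194, np.int64(54))]
tab top ys [(161, np.float64(35.8), np.float64(34.9)), (166, np.float64(40.2), np.float64(39.2)), (170, np.float64(43.8), np.float64(42.6))]
ys at 61,77,70 [(174, np.float64(53.6), np.float64(52.2), np.float64(51.0)), (178, np.float64(57.7), np.float64(56.2), np.float64(54.9)), (180, np.float64(59.8), np.float64(58.2), np.float64(56.9)), (182, np.float64(61.8), np.float64(60.2), np.float64(58.9)), (184, np.float64(63.9), np.float64(62.2), np.float64(60.8))]
touch [  1.   38.1 108.4] [-1.7 -0.2  3.5] 33.6083
```

```bash
cat > push.py <<'E'
from h import *
import sys
def push(L0,L1):
    bot.line_to(W(.8,38,200),350);bot.line_to(W(0,-105,200),350);bot.line_to(W(0,-105,114),300);bot.line_to(W(0,-30-68*np.cos(L0)-12.8,114),100)
    bot.pause(.05);p,f0,t=loc();print(p.round(1),t)
    for L in np.arange(L0,L1+.001,.025):
        y=-30-68*np.cos(L)-11.8;z=114+68*(np.sin(L)-np.sin(L0))
        bot.line_to(W(0,y,z),20);p,f,t=loc();d=f-f0;print(round(L,3),p[1:].round(1),d.round(1),round(t,2))
        if np.linalg.norm(d)>9: print("STOP");break
    bot.line_to(W(0,p[1]-25,p[2]),200);bot.line_to(W(0,-95,200),300)
def touch(y=39,z0=112,zmin=94):
    bot.line_to(W(.8,y,200),350);bot.line_to(W(.8,y,z0),200);bot.pause(.1);p,f0,t=loc();z=p[2]
    while z>zmin:
        z-=1;bot.line_to(W(.8,y,z),20);p,f,t=loc()
        if f[2]-f0[2]>2.2: break
    print("touch",p.round(1),(f-f0).round(1),t)
E
python3 - <<'E'
from push import *
push(.93,1.07);touch()
E
```

```text
[  0.6 -83.  115.2] 35.425
0.93 [-82.6 114.1] [-0.1 -0.1 -0.6] 35.67
0.955 [-81.3 115. ] [-1.2 -1.1  0.7] 35.92
0.98 [-79.7 116. ] [-0.8 -2.1  0.1] 36.17
1.005 [-78.2 117.1] [-1.1 -2.6  2.1] 36.42
1.03 [-76.8 117.9] [-2.  -2.8  2. ] 36.67
1.055 [-75.3 118.8] [-0.7 -3.2  2.5] 36.92
touch [  1.2  39.2 107.6] [-0.8 -0.5  5. ] 40.35
```

```bash
python3 - <<'E'
from h import *
bot.line_to(W(0,112,170),300);im=snap("w6");print(bot.read_state()["t"])
print(list(zip(range(118,162),im[118:162,312:324].mean((1,2)).astype(int))))
Y=lambda v,z:(M.T@(on("wrist",318,v,z,load("w6"))-O))[1].round(1)
print([(v,Y(v,77),Y(v,61)) for v in (135,136,137,138,139,140,141,142)])
c=im[95:165,270:370,::-1];cv2.imwrite("pics/w6c.png",np.hstack([cv2.resize(cv2.imread("pics/w3.png")[95:165,270:370],(400,280),interpolation=cv2.INTER_CUBIC),cv2.resize(c,(400,280),interpolation=cv2.INTER_CUBIC)]))
E
```

```text
40.875
[(118, np.int64(231)), (119, np.int64(228)), (120, np.int64(224)), (121, np.int64(193)), (122, np.int64(137)), (123, np.int64(95)), (124, np.int64(101)), (125, np.int64(100)), (126, np.int64(102)), (127, np.int64(129)), (128, np.int64(201)), (129, np.int64(229)), (130, np.int64(235)), (131, np.int64(235)), (132, np.int64(235)), (133, np.int64(234)), (134, np.int64(234)), (135, np.int64(234)), (136, np.int64(234)), (137, np.int64(233)), (138, np.int64(234)), (139, np.int64(221)), (140, np.int64(99)), (141, np.int64(108)), (142, np.int64(205)), (143, np.int64(233)), (144, np.int64(235)), (145, np.int64(222)), (146, np.int64(187)), (147, np.int64(240)), (148, np.int64(239)), (149, np.int64(236)), (150, np.int64(237)), (151, np.int64(240)), (152, np.int64(235)), (153, np.int64(201)), (154, np.int64(231)), (155, np.int64(231)), (156, np.int64(231)), (157, np.int64(198)), (158, np.int64(94)), (159, np.int64(54)), (160, np.int64(86)), (161, np.int64(109))]
[(135, np.float64(55.0), np.float64(55.5)), (136, np.float64(55.8), np.float64(56.4)), (137, np.float64(56.6), np.float64(57.2)), (138, np.float64(57.4), np.float64(58.1)), (139, np.float64(58.2), np.float64(58.9)), (140, np.float64(59.0), np.float64(59.8)), (141, np.float64(59.8), np.float64(60.7)), (142, np.float64(60.6), np.float64(61.5))]
```

View pics/w6c.png

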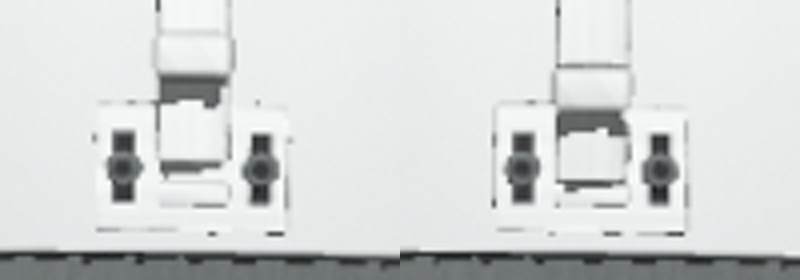

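```bash
python3 - <<'E'
from push import *
bot.line_to(W(.8,90,200),350)
push(1.055,1.131);touch(41,112,93)
E
```

```text
[  0.5 -76.  115. ] 42.9083
1.055 [-75.6 114.1] [ 0.5 -0.8 -0.2] 43.16
1.08 [-74.  114.8] [-0.5 -0.4  1.2] 43.41
1.105 [-72.4 115.6] [-0.8 -1.7  1.2] 43.66
1.13 [-70.8 116.4] [ 0.6 -2.4  1. ] 43.91
touch [  1.2  41.3 105.6] [-0.4  1.7  3.5] 47.8417
```

```bash
python3 - <<'E'
from h import *
bot.line_to(W(0,112,170),350);im=snap("w7");print(bot.read_state()["t"],loc()[0])
im0=cv2.imread("pics/w6.png")
for c in ((312,324),(306,309),(327,330)):
    print(im[118:162,c[0]:c[1]].mean((1,2)).astype(int).tolist());print(im0[118:162,c[0]:c[1]].mean((1,2)).astype(int).tolist())
# tab edges width in px (height cue): rows 110-127
for v in (113,115,117,119,121,124,126): print(v,im[v,300:336].mean(1).astype(int).tolist())
for v in (113,116,119): print("w6",v,im0[v,300:336].mean(1).astype(int).tolist())
E
```

```text
48.3167 [ -0.73957859 111.98782538 169.5198594 ]
[232, 230, 228, 225, 223, 210, 170, 101, 98, 98, 98, 106, 170, 217, 230, 230, 229, 229, 229, 229, 229, 219, 160, 148, 231, 237, 230, 216, 196, 240, 238, 237, 238, 227, 198, 221, 232, 232, 231, 190, 56, 75, 106, 112]
[231, 228, 224, 193, 137, 95, 101, 100, 102, 129, 201, 229, 235, 235, 235, 234, 234, 234, 234, 233, 234, 221, 99, 108, 205, 233, 235, 222, 187, 240, 239, 236, 237, 240, 235, 201, 231, 231, 231, 198, 94, 54, 86, 109]
[220, 220, 199, 219, 229, 235, 240, 238, 236, 237, 237, 238, 239, 240, 241, 241, 239, 233, 233, 236, 240, 242, 238, 242, 241, 239, 239, 239, 241, 240, 238, 237, 238, 224, 185, 232, 232, 231, 231, 192, 50, 57, 110, 114]
[207, 207, 181, 223, 239, 239, 238, 238, 236, 237, 235, 233, 235, 239, 241, 239, 239, 238, 237, 238, 240, 240, 237, 243, 242, 239, 238, 237, 233, 240, 238, 237, 237, 238, 233, 198, 230, 231, 231, 197, 88, 56, 106, 113]
[217, 217, 195, 210, 221, 227, 230, 221, 226, 225, 225, 224, 226, 227, 222, 214, 212, 232, 241, 243, 244, 245, 244, 232, 228, 226, 232, 238, 241, 240, 239, 237, 238, 227, 200, 233, 
[... 1400 characters left out ...]
 243, 244, 222, 80, 93, 99, 98, 98, 98, 99, 101, 99, 100, 99, 101, 97, 95, 95, 95, 96, 126, 189, 244, 244, 244, 244, 244, 244, 244, 244]
w6 113 [236, 237, 237, 237, 237, 237, 237, 222, 190, 220, 238, 238, 237, 237, 237, 236, 235, 235, 235, 238, 239, 239, 238, 240, 240, 238, 228, 213, 224, 237, 238, 237, 238, 237, 238, 238]
w6 116 [236, 236, 237, 237, 237, 237, 236, 215, 173, 210, 234, 236, 235, 235, 235, 235, 235, 235, 234, 233, 235, 237, 239, 239, 239, 240, 230, 204, 206, 235, 237, 237, 237, 237, 238, 236]
w6 119 [236, 236, 235, 235, 236, 236, 236, 213, 172, 206, 223, 223, 225, 228, 229, 230, 229, 228, 229, 228, 227, 228, 227, 232, 233, 231, 222, 211, 235, 236, 236, 237, 236, 238, 237, 237]
```

```bash
python3 - <<'E'
from push import *
bot.line_to(W(0,60,200),350);bot.line_to(W(0,-30,190),350);bot.line_to(W(0,-30,115),250);bot.pause(.05)
p,f0,t=loc();print(p.round(1),t);y=-33
while y>-52:
    bot.line_to(W(0,y,115),25);p,f,t=loc();d=f-f0
    if d[1]>1.2: break
    y-=1
print("contact",p.round(1),d.round(1),round(t,2))
for i in range(3):
    bot.line_to(W(0,y-.9*(i+1),115-.45*(i+1)),20);p,f,t=loc();print(p[1:].round(1),(f-f0).round(1),round(t,2))
np.save("yc.npy",p)
bot.line_to(W(0,p[1]+6,p[2]+3),200);bot.line_to(W(0,-20,150),350)
touch(41,110,93)
E
```

```text
[  1.  -29.1 116. ] 49.55
contact [ 1.00e-01 -4.17e+01  1.15e+02] [ 0.2  3.1 -0.2] 52.07
[-42.7 114.5] [-0.3  3.2  0.2] 52.32
[-43.7 114.1] [-0.1  3.2 -1.1] 52.57
[-44.6 113.7] [ 1.   3.8 -0.9] 52.82
touch [  1.   41.1 104.1] [-0.3 -0.2  2.6] 56.15
```

```bash
python3 - <<'E'
from h import *
c=lambda a:W(0,-30-65*np.cos(a)+12,67+65*np.sin(a))
bot.line_to(W(.5,41,140),350);bot.line_to(W(0,-30,150),350);bot.line_to(c(1.25),200);bot.pause(.05)
p,f0,t=loc();print(p.round(1),round(t,2))
for a in list(np.arange(1.1,.3,-.1))+[.25,.2,.16,.13]:
    bot.line_to(c(a),40);p,f,t=loc();d=f-f0;print(round(a,2),p[1:].round(1),d.round(1),round(t,2))
    if np.linalg.norm(d)>18: print("STOP");break
E
```

```text
[ -0.3 -38.1 128.4] 57.08
1.1 [-47.4 125.3] [ 0.3  1.3 -0.3] 57.47
1.0 [-53.2 121.8] [ 0.4  1.7 -0.4] 57.77
0.9 [-58.5 117.9] [0.6 1.8 0.9] 58.08
0.8 [-63.4 113.5] [1.3 2.7 0.4] 58.39
0.7 [-67.8 108.8] [-0.1  2.3 -0.6] 58.7
0.6 [-71.8 103.6] [1.3 2.  0.9] 59.01
0.5 [-75.3  98. ] [-0.2  1.2 -0.7] 59.32
0.4 [-78.1  92. ] [-0.7  1.  -1.2] 59.62
0.25 [-81.3  82.6] [-0.7  0.3 -0.3] 60.02
0.2 [-81.9  79.7] [-1.6  0.5 -1.2] 60.27
0.16 [-82.2  77.2] [ 0.1  0.9 -1. ] 60.52
0.13 [-82.5  75.3] [ 0.1 -1.  -1. ] 60.77
```

```bash
python3 - <<'E'
from h import *
bot.line_to(W(0,-80,170),400);bot.line_to(W(0,112,170),450);im=snap("w8");print(bot.read_state()["t"],loc()[0].round(1))
print([(v,int(x)) for v,x in zip(range(100,162),im[100:162,312:324].mean((1,2)))])
print("kp",im[118:162,306:309].mean((1,2)).astype(int).tolist())
Y=lambda v,z:(M.T@(on("wrist",318,v,z,load("w8"))-O))[1].round(1)
print([(v,Y(v,70),Y(v,77),Y(v,61)) for v in (132,134,136,138,140)])
E
```

```text
61.775 [ -1.  111.8 168.6]
[(100, 246), (101, 246), (102, 246), (103, 246), (104, 230), (105, 212), (106, 232), (107, 243), (108, 243), (109, 243), (110, 242), (111, 242), (112, 241), (113, 236), (114, 212), (115, 146), (116, 65), (117, 69), (118, 86), (119, 117), (120, 112), (121, 156), (122, 209), (123, 236), (124, 245), (125, 245), (126, 245), (127, 245), (128, 245), (129, 245), (130, 245), (131, 245), (132, 245), (133, 245), (134, 245), (135, 245), (136, 243), (137, 203), (138, 108), (139, 119), (140, 157), (141, 173), (142, 240), (143, 242), (144, 237), (145, 221), (146, 186), (147, 218), (148, 239), (149, 237), (150, 236), (151, 240), (152, 235), (153, 168), (154, 229), (155, 232), (156, 231), (157, 220), (158, 169), (159, 51), (160, 67), (161, 106)]
kp [197, 198, 196, 192, 173, 194, 228, 227, 208, 190, 188, 187, 188, 195, 210, 223, 228, 227, 224, 230, 236, 238, 243, 212, 229, 227, 224, 217, 202, 240, 240, 237, 236, 240, 233, 117, 226, 231, 231, 220, 170, 48, 48, 101]
[(132, np.float64(52.5), np.float64(52.3), np.float64(52.7)), (134, np.float64(54.1), np.float64(53.9), np.float64(54.4)), (136, np.float64(55.8), np.float64(55.5), np.float64(56.1)), (138, np.float64(57.4), np.float64(57.1), np.float64(57.8)), (140, np.float64(59.1), np.float64(58.7), np.float64(59.5))]
```

```bash
python3 - <<'E'
from h import *
bot.line_to(W(0,-86,170),500);bot.line_to(W(0,-86,78),250);bot.pause(.05);p,f0,t=loc();z=76
while z>65 and t<67:
    bot.line_to(W(0,-86,z),30);p,f,t=loc();d=f-f0
    if d[2]>3: break
    z-=1.5
print("touch",p.round(1),d.round(1),round(t,2))
bot.line_to(W(0,-86,170),300);print(bot.read_state()["t"],loc()[1].round(1))
im=snap("w9")
E
```

```text
touch [  0.4 -86.   67.9] [-3.3  0.4 10.7] 64.66
65.15 [-0.3  0.5 -1.4]
```

```bash
python3 -c "
from plant import bot
print(bot.close_job())"
```

```text
the job is handed in; nothing more can be done
None
```

I handed the job in at about 65 s with the mould closed, the claw hooked in the keeper and the lever flat; I judged the seated hook and closed lever by touch and measured picture positions. The final check press on the closed lever peaked at 10.7 N, and the arm never went near the crucibles or tongs.

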